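Free the sharpening stone from its ratchet clamp and put it away

TASK

Flip the clamp's pawl right over so that it stays off the teeth, then slide the jaw fully back and lift the sharpening stone out. Set the stone down flat on the bare worktop and let go, take it again by its two short ends, and lay it gently in the wooden rest, between the two cheeks, with both ends sticking out alike. Leave the pawl flipped and the jaw back, and do not push the other things about.

Things in the scene. Friction and masses are not known exactly. Their poses are not given: they have to be found in the camera images.
- clamp: fixed ratchet clamp, grey base 84 (x) x 208 (y) x 14 mm; origin: centre of its underside. From -y to +y: fixed jaw (y -100 to -88 mm, 44 wide, 44 high), stone on a seat (top z 20 mm), sliding jaw, toothed bar, pawl's pin (y +84.5, z 44 mm) between cheeks 51 mm high. Ears 34 mm high cover 10 mm of the stone's long sides at each corner; their middle 40 mm is open
- jaw (a joint): sliding jaw, in m: 0 = closed on the stone (1 mm play), grows as it slides back along the clamp's +y, 0.030 = fully back at its stop. Closed, its lip overhangs the stone's top by 6 mm. It moves with about 2 N and stays where left; while the pawl lies in the teeth it stops after some 2 mm of backward travel
- jaw_knob (a point): grip point of the black upright knob on the sliding jaw, 73 mm above the worktop, 9 mm below the knob's top; knob 15 to 18 mm thick, 29 mm tall, on the jaw block (44 mm wide in x, 22 mm in y, top z = 53 mm). It travels with the jaw; axes as the clamp's
- pawl (a joint): pawl, in rad: 0 = its tip lies in the teeth (jaw locked against sliding back), grows as it swings up and over towards the clamp's +y, 1.9 = flipped right over at its stop. It swings freely on its pin; past about 1.1 it falls over by its own weight and stays, before that it falls back. Flipped, its tab reaches to the clamp's y = 150 mm and its arm stands up 104 mm high
- pawl_tab (a point): top of the pawl's thumb tab (14 mm wide in x, 8 mm thick in y, 53 mm tall above the pawl's arm). At pawl 0 it stands upright, this point 30 mm to the clamp's -y of the pin and 58 mm above it (102 mm above the worktop); it turns with the pawl about the pin (parallel to the clamp's x). Pushing the tab's upper part to the clamp's +y swings the pawl over
- stone: small grey sharpening stone, a block 36 (x) x 60 (y) x 26 mm high, 0.13 kg. Origin: centre of its underside. It begins flat in the clamp with its long (y) axis along the clamp's y. Between clamp and rest, and nearer the robot, the worktop (x 0.40 to 0.50) is bare
- stone_rest: fixed wooden rest, an open-ended trough: floor 14 mm high; upright cheeks on its x sides, 46 mm apart inside, 10 mm thick, 50 mm high; 46 mm long in y, open at both y ends, so the stone lying along it sticks out 7 mm at each end. The cheeks rise 10 mm above the stone, so it can be held there only by its short ends. Origin: centre of the underside
- jigger: bystander: double steel jigger, 46 mm across, 80 mm tall; origin at its underside's centre
- cork: bystander: wine cork lying, 23 mm thick, 45 mm long; origin at its underside's centre
- cup: bystander: small white cup, 62x89x52 mm; origin at its underside's centre
- spice_jar: bystander: spice jar, 45x44x100 mm; origin at its underside's centre
- bottle_stopper: bystander: bottle stopper standing on its knob, 34 mm across, 48 mm tall; origin at its underside's centre
Things that resemble listed ones, but are neither listed nor needed, are in the scene too. What is shaped like the stone but purple is not meant.

How it is judged:
By the outcome, as a careful person would: the job done as asked, in the order asked, and still so for the second after the job is handed in, with the robot touching nothing.
It also fails if it takes over 58 s, if anything falls off the work surface, if the arm or the gripper's body presses on something with over 40 N, if the wrist force passes 120 N, or if a joint passes its speed limit or range.

ROBOT

A 7-joint arm with a two-finger parallel gripper is mounted at the origin on a cart in front of the work surface, level with it; the furniture and walls round the work are solid. World frame = base frame: x ahead of the robot, y to its left, z up, the work surface at z = 0. Lengths are in mm, angles in rad, forces in N, time in s.
With the tool pointing down it reaches from about 400 to 875 mm from the base axis. Payload 4.4 kg.
Tool frame: the origin (TCP) lies at the very end of the fingers, on their centre line; the grasp point (between the pads) lies 19 mm behind it (ctrl.grip_point_offset is the distance from the TCP to the grasp point, in mm); z points along the fingers, y is the line along which they close (so a half turn about z gives the same grasp; the last joint's range is limited). The gripper opens to 85 mm and grips with 20 to 120 N. Pads are 22 mm wide; open, the fingers measure 114 mm over their backs; the gripper's body (76 mm by 85 mm) begins 54 mm behind the grasp point. The pads swing forward as they close: fully open they stand 13 mm farther back than shut.
Start: joints at [1.269, 0.628, 0.038, 1.517, -0.027, 0.996, -0.02], TCP at [151.881, -632.021, 231.313] pointing down, gripper open.
Joint ranges: [-3.06, 3.06], [-0.37, 2.12], [-1.25, 1.32], [0.18, 2.47], [-1.1, 4.24], [0.23, 1.98], [-2.94, 2.94]. Speed limits (rad/s): [2.57, 2.57, 3.14, 3.14, 3.14, 3.14, 3.14].

INTERFACE

Orientations are given as [roll, pitch, yaw] about the fixed x, y, z axes, in that order (R = Rz(yaw) Ry(pitch) Rx(roll)).
In Python, from cell import ctrl gives the robot as it stands.
- The arm moves only by the tool jog_arm, never from a script. Its argument "increments" is one flat list of numbers, 7 for each row, row after row: the finger opening in cm, from 0 to 8.54, then the shift along the tool's x, y, z in cm, then the turn, a rotation vector about the tool's x, y, z in degrees. In form: [fingers, x, y, z, rx, ry, rz, fingers, x, y, z, rx, ry, rz, ...]. A call has 1 to 20 rows; each row is the pose to reach, as a shift and turn from the pose commanded when the call began, along the tool's axes at that moment; what a row does not reach only later rows make up. A row lasts 1/10 s, in which the tool goes at most 50 mm and 8.59 degrees, less where a joint would pass 70% of its speed; a pose out of reach is approached as far as the arm can. A call with a gripper value outside its range is refused whole. The fingers move at their own pace and stop on an object; the grip force is fixed at half the most. Time passes only in rows, so rows that repeat a pose let the fingers close. It gives the time, the measured TCP pose, the force, the opening and the grip force at its end, in the units of the state.
- ctrl.read_state(): the state, without advancing time (a new reading comes with each control period).
- ctrl.get_image(name): name is "scene" or "top"; returns the picture (480x640x3 uint8, red, green, blue); there is no depth.
- ctrl.camera_params(name): a dict with "fx", "fy", "cx", "cy" (pixels), "extrinsics" (4x4, takes a point from world to camera coordinates). Camera axes: x right, y down, z forward; pixel columns grow to the right and rows downward; lengths in mm; the calibration is good to about 2 mm. A picture is of the moment at which its call begins. camera_params takes no time and is no camera call.
- ctrl.finish_job(): hands the job in; it is judged then, once.
The state is a dict: "clock": time; "qpos": joint angles; "qd": joint speeds; "tau": joint torques, N m; "eef_pos": TCP position; "tool_rot": TCP orientation; "force": force on the tool from outside, world axes, zero at the start; "torque": the same for the moment, N m; "width": finger opening in mm; "gripper_force": force on a finger pad.
Only numpy, scipy, OpenCV 4.12 (cv2) and the standard library are available. Lean on these libraries where they do the work, as an engineer would, in place of code of your own. Each camera call takes 0.05 s, during which the arm holds its last target. There are 200 camera calls.

## Working session

There is one attempt and no reset: what is moved stays moved. The work goes in short steps, Python scripts to look and compute and a tool call to move; the robot and the scene stay as the last step left them, time stands still between calls to the robot, and variables do not carry over. Pictures are saved under pics/ and viewed, at most 10 in all, crops included, and the job is handed in when it is done.

Besides the shell and the picture viewer there is one more tool, called after "Call:" by a JSON object that holds its "method" and its "body". jog_arm: Moves the arm, as the interface text tells. Its arguments: {"type":"object","properties":{"increments":{"type":"array","items":{"type":"number"}}},"required":["increments"]}

```bash
mkdir -p pics; ls; python3 - <<'E'
from cell import ctrl
import cv2
for n in("scene","top"):
    cv2.imwrite(f"pics/{n}0.png",ctrl.get_image(n)[:,:,::-1]); print(n,ctrl.camera_params(n))
s=ctrl.read_state();print(s)
E
```

```text
pics
scene {'fx': 495.5942884774205, 'fy': 495.5942884774205, 'cx': 318.07155837302463, 'cy': 237.10318150324977, 'extrinsics': array([[ 8.42969266e-01, -5.37454259e-01, -2.33609813e-02,
        -5.41963856e+02],
       [-2.66008977e-01, -3.78689955e-01, -8.86472302e-01,
         1.46986063e+02],
       [ 4.67591745e-01,  7.53483136e-01, -4.62191651e-01,
         9.78272683e+02],
       [ 0.00000000e+00,  0.00000000e+00,  0.00000000e+00,
         1.00000000e+00]])}
top {'fx': 512.7750014303377, 'fy': 512.7750014303377, 'cx': 320.83630665095103, 'cy': 237.43066661717788, 'extrinsics': array([[-2.78871529e-03, -9.99905532e-01,  1.34592293e-02,
        -1.84449416e+02],
       [-9.87365163e-01,  6.20786226e-04, -1.58460244e-01,
         5.31205512e+02],
       [ 1.58436919e-01, -1.37310746e-02, -9.87273620e-01,
         8.47449701e+02],
       [ 0.00000000e+00,  0.00000000e+00,  0.00000000e+00,
         1.00000000e+00]])}
{'clock': 0.1, 'qpos': array([ 1.26918824,  0.62928263,  0.03844791,  1.51825964, -0.02699949,
        0.9962864 , -0.01999467]), 'qd': array([ 0.0005431 , -0.00348715,  0.00026691, -0.00222099, -0.0002481 ,
        0.00187043,  0.00154151]), 'tau': array([ 3.57340003e-03, -5.64538336e+01,  1.23066980e+00, -1.93973386e+01,
        1.13029405e-02,  5.45362593e-03,  2.55761385e-06]), 'eef_pos': array([ 151.75716215, -631.4664416 ,  230.46497823]), 'tool_rot': array([-3.13987482e+00,  2.08987460e-05,  2.35811352e-01]), 'force': array([-0.77182851,  0.62018293, -0.07656752]), 'torque': array([7.21515590e-05, 8.02784460e-03, 2.47550651e-02]), 'gripper_force': 0.0, 'width': 85.33363073126687}
```

View pics/scene0.png

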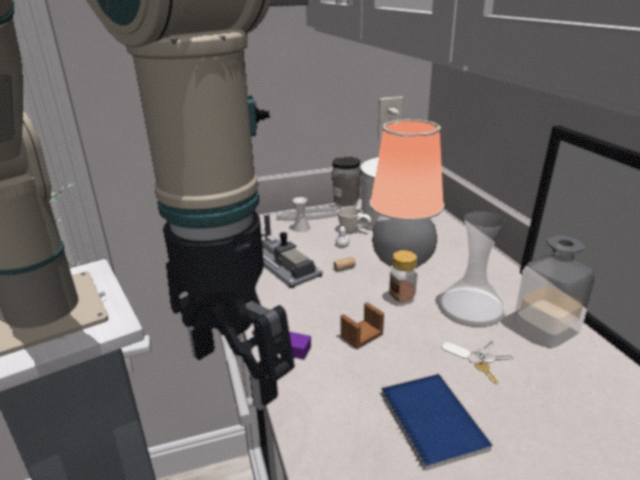

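View pics/top0.png

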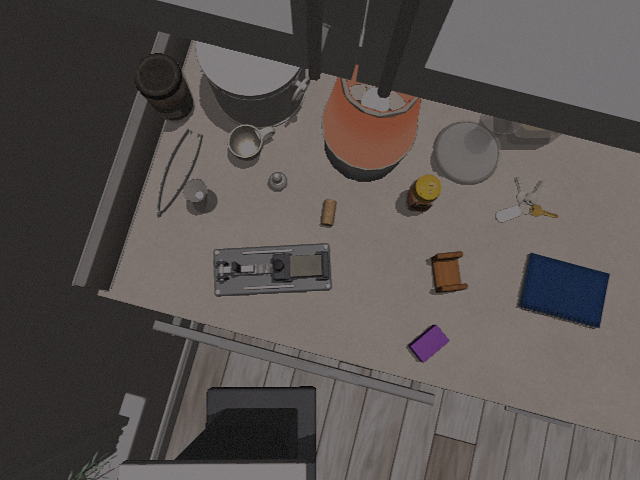

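The only stone-like things are the grey block in the clamp, top (308,264), and the purple block at top (430,343). The purple one is not meant, so I choose the grey one. The clamp's pawl end is at the left (world +y), and the rest is at top (448,271).

```bash
python3 - <<'E'
import cv2,numpy as np
t=cv2.imread("pics/top0.png");s=cv2.imread("pics/scene0.png")
R=lambda im,x,y,w,h,k:cv2.resize(im[y:y+h,x:x+w],None,fx=k,fy=k,interpolation=cv2.INTER_CUBIC)
o=np.zeros((600,780,3),np.uint8)
a=R(t,205,238,130,65,6);o[:390,:780]=a
b=R(t,425,243,50,52,4);o[390:598,:200]=b
c=R(s,255,205,80,52,4);o[390:598,300:620]=c
cv2.imwrite("pics/crop1.png",cv2.convertScaleAbs(o,alpha=1.5))
E
```

```text
(no output)
```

View pics/crop1.png

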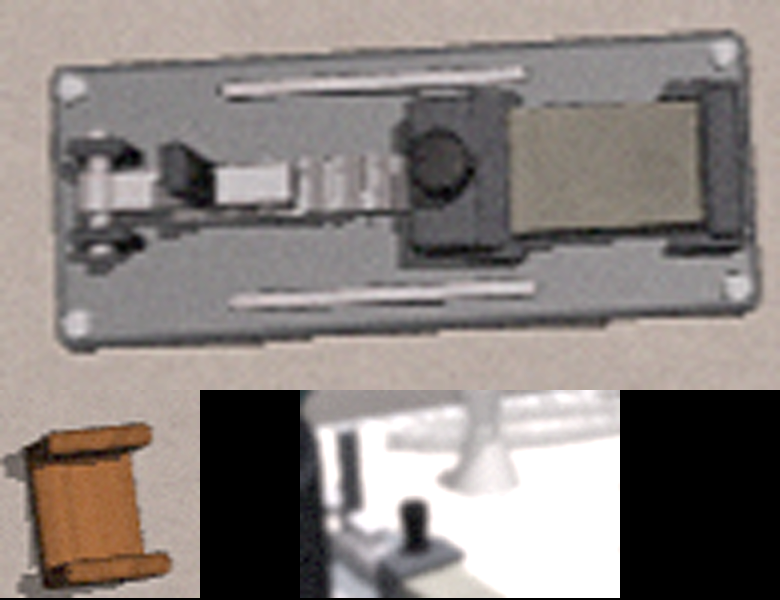

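The close crop shows the grey-tan stone in the clamp's seat, with the knob at crop (440,165). The pawl tab is at (180,172) and the pin at (97,188). I'll fit poses from the corners.

```bash
cat > h.py <<'E'
import numpy as np
from cell import ctrl
def unproj(n,px,z):
    c=ctrl.camera_params(n);E=c["extrinsics"];R,t=E[:3,:3],E[:3,3]
    px=np.atleast_2d(px).astype(float)
    d=np.c_[(px[:,0]-c["cx"])/c["fx"],(px[:,1]-c["cy"])/c["fy"],np.ones(len(px))]@R
    o=-R.T@t
    return o+d*((np.broadcast_to(z,len(px))-o[2])/d[:,2])[:,None]
def proj(n,P):
    c=ctrl.camera_params(n);E=c["extrinsics"]
    q=np.atleast_2d(P)@E[:3,:3].T+E[:3,3]
    return q[:,:2]/q[:,2:]*c["fx"]+[c["cx"],c["cy"]]
def fit(model,W):  # 2D rigid
    m=np.array(model,float);W=W[:,:2];mc,wc=m.mean(0),W.mean(0)
    a=(m-mc);b=W-wc
    th=np.arctan2((a[:,0]*b[:,1]-a[:,1]*b[:,0]).sum(),(a*b).sum())
    R=np.array([[np.cos(th),-np.sin(th)],[np.sin(th),np.cos(th)]])
    return wc-R@mc,th,W-(wc+a@R.T),R
E
python3 - <<'E'
from h import *
p=lambda L:np.array(L)/6+[205,238]
r=lambda L:(np.array(L)-[0,390])/4+[425,243]
W=unproj("top",p([(55,70),(745,35),(755,310),(62,350)]),14)
o,th,e,R=fit([(42,104),(42,-104),(-42,-104),(-42,104)],W);print("clamp",o,np.degrees(th),e.round(1))
# stone top z46: measured
S=unproj("top",p([(510,108),(696,100),(704,222),(515,234)]),46);print("stone",S.round(1),S.mean(0))
k=unproj("top",p([(442,165)]),82);print("knob",k, (k[:,:2]-o)@R)
print("tab",unproj("top",p([(180,160)]),102),"pred",o+R@[0,54.5],"tabpx",(proj("top",[*(o+R@[0,54.5]),102])-[205,238])*6)
W=unproj("top",r([(50,432),(150,424),(152,444),(50,460),(65,565),(168,552),(170,572),(66,586)]),50)
o,th,e,R=fit([(33,23),(33,-23),(23,-23),(23,23),(-23,23),(-23,-23),(-33,-23),(-33,23)],W);print("rest",o,np.degrees(th),e.round(1))
F=unproj("top",np.array([[430,343],[328,212],[278,181],[420,193]]),[13,12,40,60]);print("purple,cork,stopper,jar",F.round())
E
```

```text
clamp [477.64675182 -99.78137503] 2.9491406734687913 [[-0.6 -1.6]
 [-0.9  0.8]
 [ 1.1  2.6]
 [ 0.5 -1.8]]
stone [[ 498.2 -132.1   46. ]
 [ 500.4 -185.5   46. ]
 [ 465.3 -187.7   46. ]
 [ 462.  -133.8   46. ]] [ 481.47256264 -159.79845186   46.        ]
knob [[ 477.98943959 -115.29649822   82.        ]] [[ -0.45601126 -15.51220603]]
tab [[477.33023116 -46.64298812 102.        ]] pred [474.84275464 -45.35355494] tabpx [[174.945912   169.27076261]]
rest [ 470.60230572 -410.15911652] 5.665566248581404 [[ 0.5 -2.1]
 [-0.6  0.3]
 [ 0.7  0.9]
 [-1.6 -0.6]
 [-0.8 -0.7]
 [ 0.1  0.7]
 [ 1.5  1.3]
 [ 0.2  0.2]]
purple,cork,stopper,jar [[ 349. -376.   13.]
 [ 583. -199.   12.]
 [ 633. -110.   40.]
 [ 606. -357.   60.]]
```

```bash
cat >> h.py <<'E'
from scipy.spatial.transform import Rotation as Ro
def plan(*targets):   # (x,y,z,yawdeg) -> jog increments from the current pose
    s=ctrl.read_state();R0=Ro.from_euler("xyz",s["tool_rot"])
    print("t",round(s["clock"],2),"pos",s["eef_pos"].round(1),"rot",np.degrees(s["tool_rot"]).round(2),"w",round(s["width"],1),"q7",round(s["qpos"][6],2))
    for x,y,z,a in targets:
        d=R0.inv().apply(np.array([x,y,z])-s["eef_pos"])/10
        r=(R0.inv()*Ro.from_euler("xyz",[180,0,a],degrees=True)).as_rotvec(degrees=True)
        print((x,y,z,a),d.round(2),r.round(2))
o=np.array([477.6,-99.8]);th=np.radians(2.95);CR=np.array([[np.cos(th),-np.sin(th)],[np.sin(th),np.cos(th)]])
def C(x,y,z,a=0): return (*(o+CR@[x,y]).round(1),z,2.95+90+a)  # clamp frame, tool x along clamp +y
E
python3 -c "
from h import *
plan(C(0,30,230),C(0,30,140))"
```

```text
t 0.1 pos [ 151.8 -631.5  230.5] rot [-179.9     0.     13.51] w 85.3 q7 -0.02
(np.float64(476.1), np.float64(-69.8), 230, 92.95) [ 44.66 -47.03   0.13] [-8.000e-02 -7.000e-02 -7.944e+01]
(np.float64(476.1), np.float64(-69.8), 140, 92.95) [ 44.66 -47.02   9.13] [-8.000e-02 -7.000e-02 -7.944e+01]
```

Call:
{"method": "jog_arm", "body": {"increments": [0,44.7,-47,0.1,-0.1,-0.1,-79.4,0,44.7,-47,0.1,-0.1,-0.1,-79.4,0,44.7,-47,0.1,-0.1,-0.1,-79.4,0,44.7,-47,0.1,-0.1,-0.1,-79.4,0,44.7,-47,0.1,-0.1,-0.1,-79.4,0,44.7,-47,0.1,-0.1,-0.1,-79.4,0,44.7,-47,0.1,-0.1,-0.1,-79.4,0,44.7,-47,0.1,-0.1,-0.1,-79.4,0,44.7,-47,0.1,-0.1,-0.1,-79.4,0,44.7,-47,0.1,-0.1,-0.1,-79.4,0,44.7,-47,0.1,-0.1,-0.1,-79.4,0,44.7,-47,0.1,-0.1,-0.1,-79.4,0,44.7,-47,0.1,-0.1,-0.1,-79.4,0,44.7,-47,0.1,-0.1,-0.1,-79.4,0,44.7,-47,0.1,-0.1,-0.1,-79.4,0,44.7,-47,0.1,-0.1,-0.1,-79.4,0,44.7,-47,0.1,-0.1,-0.1,-79.4,0,44.7,-47,0.1,-0.1,-0.1,-79.4]}}

```text
clock: 1.9
eef_pos: [476.2, -72.1, 230.3]
tool_rot: [-3.141, 0.003, 1.619]
force: [0.4, 0.2, 0.6]
width: -0.2
gripper_force: 0.0
```

```bash
python3 -c "
from h import *
plan(C(0,31,140),C(0,31,84),C(0,113,92),C(0,113,150))"
```

```text
t 1.9 pos [476.2 -72.1 230.3] rot [-1.7999e+02  1.6000e-01  9.2750e+01] w -0.2 q7 -0.1
(np.float64(476.0), np.float64(-68.8), 140, 92.95) [0.35 0.   9.03] [-0.01  0.16 -0.2 ]
(np.float64(476.0), np.float64(-68.8), 84, 92.95) [ 0.37  0.   14.63] [-0.01  0.16 -0.2 ]
(np.float64(471.8), np.float64(13.1), 92, 92.95) [ 8.57 -0.02 13.81] [-0.01  0.16 -0.2 ]
(np.float64(471.8), np.float64(13.1), 150, 92.95) [ 8.55 -0.03  8.01] [-0.01  0.16 -0.2 ]
```

Call:
{"method": "jog_arm", "body": {"increments": [0,0.2,0,5,0,0,0,0,0.2,0,10,0,0,0,0,0.2,0,13,0,0,0,0,0.2,0,14.6,0,0,0,0,0.2,0,14.6,0,0,0,0,0.2,0,14.6,0,0,0]}}

```text
clock: 2.5
eef_pos: [476.8, -69.4, 84.6]
tool_rot: [3.141, 0.002, 1.621]
force: [-0.0, 0.3, 0.6]
width: -0.1
gripper_force: 0.0
```

```bash
python3 - <<'E'
from h import *
import cv2
a=ctrl.get_image("scene")[:,:,::-1];b=ctrl.get_image("top")[:,:,::-1]
f=lambda im,x,y,w,h,k:cv2.resize(im[y:y+h,x:x+w],None,fx=k,fy=k,interpolation=cv2.INTER_CUBIC)
cv2.imwrite("pics/p4.png",cv2.convertScaleAbs(np.hstack([f(a,220,170,130,140,3),f(b,205,200,130,140,3)]),alpha=1.4))
plan(C(0,113,92),C(0,113,150))
E
```

```text
t 2.6 pos [477.6 -69.3  85.5] rot [1.7985e+02 1.5000e-01 9.2860e+01] w -0.3 q7 -0.26
(np.float64(471.8), np.float64(13.1), 92, 92.95) [ 8.26 -0.16 -0.67] [ 0.15  0.15 -0.09]
(np.float64(471.8), np.float64(13.1), 150, 92.95) [ 8.25 -0.15 -6.47] [ 0.15  0.15 -0.09]
```

View pics/p4.png

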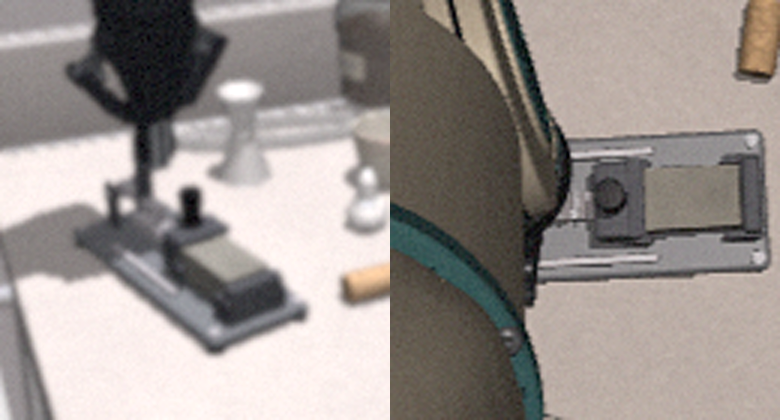

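The picture shows the fingertips (143,195) between the knob (190,205) and the upright tab (113,200). Now I push the tab over.

Call:
{"method": "jog_arm", "body": {"increments": [0,1,0,0,0,0,0,0,2.5,0,-0.1,0,0,0,0,4,-0.1,-0.3,0,0,0,0,5.5,-0.1,-0.5,0,0,0,0,7,-0.1,-0.7,0,0,0,0,8.3,-0.1,-0.8,0,0,0,0,8.3,-0.1,-0.8,0,0,0,0,8.3,-0.1,-3,0,0,0,0,8.3,-0.1,-6.5,0,0,0,0,8.3,-0.1,-6.5,0,0,0,0,8.3,-0.1,-6.5,0,0,0]}}

```text
clock: 3.7
eef_pos: [471.9, 13.3, 149.7]
tool_rot: [3.14, 0.003, 1.62]
force: [0.0, -0.6, -0.8]
width: 0.5
gripper_force: 0.0
```

```bash
python3 - <<'E'
from h import *
import cv2
a=ctrl.get_image("scene")[:,:,::-1]
f=lambda im,x,y,w,h,k:cv2.resize(im[y:y+h,x:x+w],None,fx=k,fy=k,interpolation=cv2.INTER_CUBIC)
cv2.imwrite("pics/p5.png",cv2.convertScaleAbs(f(a,220,150,130,150,4),alpha=1.4))
plan(C(0,-45,150),C(0,-45,72),C(0,-8,72))
E
```

```text
t 3.75 pos [471.2  13.3 149. ] rot [1.7999e+02 1.6000e-01 9.2850e+01] w 0.2 q7 -0.35
(np.float64(479.9), np.float64(-144.7), 150, 92.95) [-15.83   0.08  -0.06] [ 0.01  0.16 -0.1 ]
(np.float64(479.9), np.float64(-144.7), 72, 92.95) [-15.8    0.08   7.74] [ 0.01  0.16 -0.1 ]
(np.float64(478.0), np.float64(-107.8), 72, 92.95) [-12.11   0.08   7.73] [ 0.01  0.16 -0.1 ]
```

View pics/p5.png

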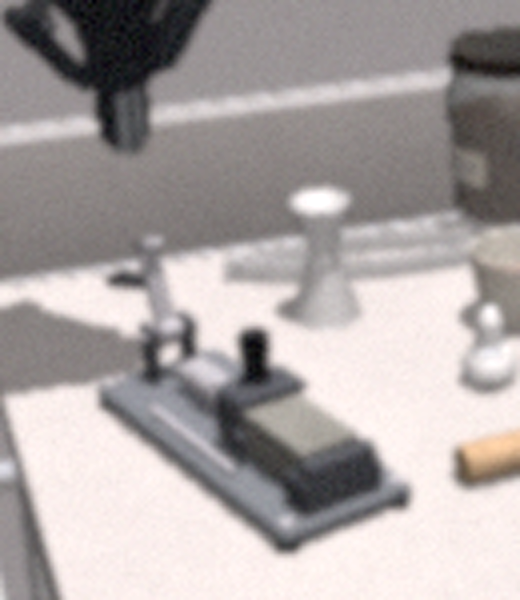

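Pawl flipped: its arm stands at (150,280) with the tab behind. Next I push the knob back.

Call:
{"method": "jog_arm", "body": {"increments": [0,-5,0.1,0,0,0,0,0,-10,0.1,0,0,0,0,0,-15,0.1,0,0,0,0,0,-15.8,0.1,2,0,0,0,0,-15.8,0.1,5,0,0,0,0,-15.8,0.1,8,0,0,0,0,-15.8,0.1,8,0,0,0,0,-15.2,0.1,8,0,0,0,0,-14.6,0.1,8,0,0,0,0,-14,0.1,8,0,0,0,0,-13.4,0.1,8,0,0,0,0,-12.8,0.1,8,0,0,0,0,-12.2,0.1,8,0,0,0,0,-12.2,0.1,8,0,0,0]}}

```text
clock: 5.15
eef_pos: [479.1, -106.5, 69.8]
tool_rot: [3.14, 0.002, 1.623]
force: [0.1, 0.2, -0.4]
width: -0.1
gripper_force: 0.0
```

Call:
{"method": "jog_arm", "body": {"increments": [0,0.2,0,0,0,0,0,0,0.2,0,0,0,0,0]}}

```text
clock: 5.35
eef_pos: [478.8, -105.6, 69.5]
tool_rot: [3.141, 0.002, 1.622]
force: [0.9, -0.5, -0.3]
width: 0.4
gripper_force: 0.1
```

Call:
{"method": "jog_arm", "body": {"increments": [0,0.2,0,0,0,0,0,0,0.2,0,0,0,0,0]}}

```text
clock: 5.55
eef_pos: [478.7, -104.5, 69.4]
tool_rot: [3.141, 0.003, 1.621]
force: [0.4, -2.4, 0.9]
width: -0.0
gripper_force: 1.3
```

Call:
{"method": "jog_arm", "body": {"increments": [0,0.2,0,0,0,0,0,0,0.2,0,0,0,0,0]}}

```text
clock: 5.75
eef_pos: [478.6, -104.2, 69.5]
tool_rot: [3.141, 0.005, 1.62]
force: [1.1, -7.6, -0.2]
width: -0.1
gripper_force: 3.5
```

Call:
{"method": "jog_arm", "body": {"increments": [0,0.2,0,0,0,0,0,0,0.2,0,0,0,0,0]}}

```text
clock: 5.95
eef_pos: [478.6, -104.0, 69.6]
tool_rot: [3.141, 0.007, 1.618]
force: [0.0, -11.3, 0.3]
width: 0.1
gripper_force: 5.6
```

```bash
python3 -c "
from h import *
plan(C(0,-30,75),C(0,-58.5,115),C(0,-58.5,22))"
```

```text
t 5.95 pos [ 478.6 -104.    69.6] rot [179.97   0.39  92.71] w 0.1 q7 -0.19
(np.float64(479.1), np.float64(-129.8), 75, 92.95) [-2.58 -0.07 -0.53] [ 0.03  0.39 -0.24]
(np.float64(480.6), np.float64(-158.2), 115, 92.95) [-5.45 -0.05 -4.51] [ 0.03  0.39 -0.24]
(np.float64(480.6), np.float64(-158.2), 22, 92.95) [-5.39 -0.06  4.79] [ 0.03  0.39 -0.24]
```

Call:
{"method": "jog_arm", "body": {"increments": [0,-2,0,0,0,0,0,0,-5.7,-0.1,-4.5,0,0,0,8.5,-5.7,-0.1,-4.5,0,0,0,8.5,-5.7,-0.1,-4.5,0,0,0,8.5,-5.7,-0.1,-4.5,0,0,0,8.5,-5.7,-0.1,-4.5,0,0,0]}}

```text
clock: 6.55
eef_pos: [479.4, -155.1, 113.7]
tool_rot: [-3.14, 0.001, 1.624]
force: [-0.6, 0.2, 0.8]
width: 57.9
gripper_force: 0.0
```

```bash
python3 - <<'E'
from h import *
import cv2
a=ctrl.get_image("scene")[:,:,::-1];b=ctrl.get_image("top")[:,:,::-1]
f=lambda im,x,y,w,h,k:cv2.resize(im[y:y+h,x:x+w],None,fx=k,fy=k,interpolation=cv2.INTER_CUBIC)
cv2.imwrite("pics/p6.png",cv2.convertScaleAbs(np.hstack([f(a,225,170,130,140,3),f(b,205,200,130,140,3)]),alpha=1.4))
plan(C(0,-58.5,22))
E
```

```text
t 6.65 pos [ 479.7 -155.3  113.7] rot [-1.7992e+02  7.0000e-02  9.3030e+01] w 72.0 q7 -0.05
(np.float64(480.6), np.float64(-158.2), 22, 92.95) [-0.28  0.09  9.17] [-0.08  0.07  0.08]
```

View pics/p6.png

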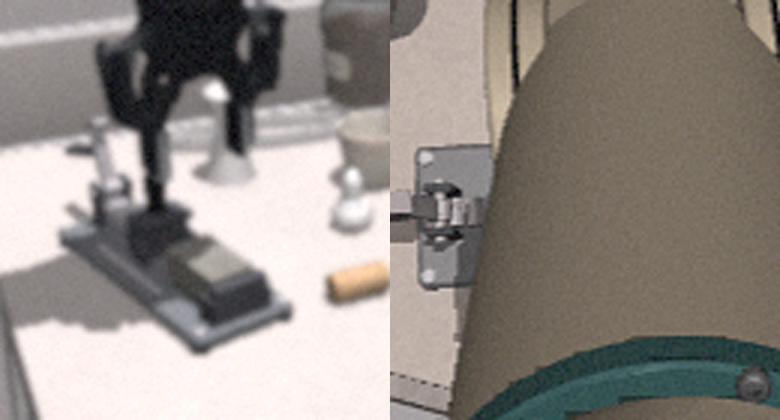

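Jaw is back clear of the stone and the pawl is still flipped. I descend and grip.

Call:
{"method": "jog_arm", "body": {"increments": [8.5,-0.3,0.1,3,0,0,0,8.5,-0.3,0.1,6,0,0,0,8.5,-0.3,0.1,8,0,0,0,8.5,-0.3,0.1,9.2,0,0,0,8.5,-0.3,0.1,9.2,0,0,0,3,-0.3,0.1,9.2,0,0,0,3,-0.3,0.1,9.2,0,0,0,3,-0.3,0.1,9.2,0,0,0,3,-0.3,0.1,9.2,0,0,0,3,-0.3,0.1,9.2,0,0,0,3,-0.3,0.1,9.2,0,0,0,3,-0.3,0.1,9.2,0,0,0]}}

```text
clock: 7.85
eef_pos: [482.3, -160.2, 23.7]
tool_rot: [3.139, 0.003, 1.621]
force: [-0.3, -0.1, 7.0]
width: 35.3
gripper_force: 60.5
```

Call:
{"method": "jog_arm", "body": {"increments": [3,0,0,-1,0,0,0,3,0,0,-3,0,0,0,3,0,0,-6,0,0,0,3,0,0,-9,0,0,0,3,0,0,-9,0,0,0,3,0,0,-9,0,0,0]}}

```text
clock: 8.45
eef_pos: [481.2, -160.2, 113.2]
tool_rot: [3.14, 0.003, 1.621]
force: [-1.3, 1.0, -1.8]
width: 34.7
gripper_force: 61.3
```

```bash
python3 -c "
from h import *
s=ctrl.read_state();print(s['force'],s['gripper_force'])
plan((450,-290,110,95.67),(450,-290,40,95.67),(450,-290,4,95.67))"
```

```text
[-1.27924623  0.98102098 -1.75798756] 61.34715557098389
t 8.45 pos [ 481.2 -160.2  113.2] rot [1.7993e+02 1.7000e-01 9.2880e+01] w 34.7 q7 -0.05
(450, -290, 110, 95.67) [-12.81  -3.76   0.36] [ 0.06  0.17 -2.79]
(450, -290, 40, 95.67) [-12.79  -3.77   7.36] [ 0.06  0.17 -2.79]
(450, -290, 4, 95.67) [-12.78  -3.78  10.96] [ 0.06  0.17 -2.79]
```

Call:
{"method": "jog_arm", "body": {"increments": [3,-4,-1.2,0.3,0,0,-1,3,-8,-2.4,0.3,0,0,-2,3,-12,-3.6,0.3,0,0,-2.8,3,-12.8,-3.8,3,0.1,0.2,-2.8,3,-12.8,-3.8,7,0.1,0.2,-2.8,3,-12.8,-3.8,9.5,0.1,0.2,-2.8,3,-12.8,-3.8,10.7,0.1,0.2,-2.8,3,-12.8,-3.8,10.7,0.1,0.2,-2.8,3,-12.8,-3.8,10.7,0.1,0.2,-2.8]}}

```text
clock: 9.35
eef_pos: [449.6, -289.3, 5.3]
tool_rot: [-3.139, -0.002, 1.671]
force: [-0.7, -0.1, -1.7]
width: 34.9
gripper_force: 62.9
```

Call:
{"method": "jog_arm", "body": {"increments": [3,0,0,0.1,0,0,0,3,0,0,0.2,0,0,0,3,0,0,0.2,0,0,0]}}

```text
clock: 9.65
eef_pos: [449.9, -289.8, 3.8]
tool_rot: [-3.14, -0.001, 1.67]
force: [-0.4, 1.0, -1.8]
width: 34.7
gripper_force: 62.9
```

Call:
{"method": "jog_arm", "body": {"increments": [3,0,0,0.1,0,0,0,3,0,0,0.1,0,0,0]}}

```text
clock: 9.85
eef_pos: [450.0, -289.9, 3.1]
tool_rot: [-3.14, -0.001, 1.67]
force: [-0.6, -1.4, 1.0]
width: 35.2
gripper_force: 63.1
```

Call:
{"method": "jog_arm", "body": {"increments": [3,0,0,0.1,0,0,0,3,0,0,0.1,0,0,0]}}

```text
clock: 10.05
eef_pos: [449.9, -289.9, 3.0]
tool_rot: [-3.14, -0.0, 1.67]
force: [-2.5, 1.6, 11.2]
width: 35.0
gripper_force: 64.4
```

Contact made, so I release, rise, and move off towards +y for a look.

Call:
{"method": "jog_arm", "body": {"increments": [5,0,0,0,0,0,0,8.5,0,0,0,0,0,0,8.5,0,0,0,0,0,0,8.5,0,0,0,0,0,0,8.5,0,0,-2,0,0,0,8.5,0,0,-5,0,0,0,8.5,0,0,-10,0,0,0,8.5,0,0,-14,0,0,0,8.5,5,0,-14,0,0,0,8.5,10,0,-14,0,0,0,8.5,15,0,-14,0,0,0,8.5,17,0,-14,0,0,0,8.5,17,0,-14,0,0,0]}}

```text
clock: 11.35
eef_pos: [432.9, -117.2, 142.3]
tool_rot: [-3.14, -0.002, 1.677]
force: [0.4, -0.7, 0.1]
width: 85.0
gripper_force: 0.0
```

```bash
python3 - <<'E'
from h import *
import cv2
a=ctrl.get_image("scene")[:,:,::-1];b=ctrl.get_image("top")[:,:,::-1]
cv2.imwrite("pics/top7.png",b);cv2.imwrite("pics/scene7.png",a)
f=lambda im,x,y,w,h,k:cv2.resize(im[y:y+h,x:x+w],None,fx=k,fy=k,interpolation=cv2.INTER_CUBIC)
o=np.zeros((590,800,3),np.uint8)
o[:350]=f(b,330,230,160,70,5)
o[350:590,:360]=f(a,240,220,180,120,2)
cv2.imwrite("pics/p7.png",cv2.convertScaleAbs(o,alpha=1.4))
print(proj("top",[450,-290,26]))
E
```

```text
[[380.63793418 284.64126206]]
```

View pics/p7.png

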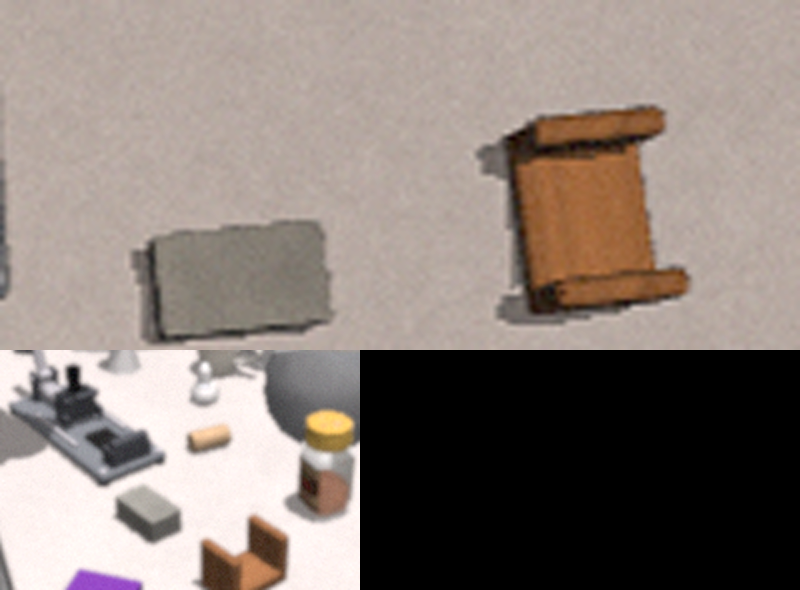

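Stone lies flat on the worktop, top corners in the crop (155,237),(320,222),(330,318),(163,336). I refit the rest's cheek tops from this crop too.

```bash
python3 - <<'E'
from h import *
p=lambda L:np.array(L)/5+[330,230]
W=unproj("top",p([(155,237),(320,222),(330,318),(163,336)]),26)
so,st,e,_=fit([(18,30),(18,-30),(-18,-30),(-18,30)],W);print("stone",so,np.degrees(st),e.round(1))
W=unproj("top",p([(535,122),(663,105),(665,128),(535,147),(556,284),(687,268),(688,293),(560,306)]),50)
ro,rt,e,_=fit([(33,23),(33,-23),(23,-23),(23,23),(-23,23),(-23,-23),(-33,-23),(-33,23)],W);print("rest",ro,np.degrees(rt),e.round(1))
W=unproj("top",p([(520,150),(640,145),(657,270),(535,300)]),14);print("floor",W.mean(0))
a=np.degrees(st)
plan((*so,143,a),(*so,60,a),(*so,5,a))
E
```

```text
stone [ 448.30033513 -286.06623664] 5.167788667913165 [[-0.8 -1.2]
 [-1.   0.4]
 [ 1.3  1. ]
 [ 0.6 -0.3]]
rest [ 471.0645704  -410.18840255] 6.165744883076934 [[-1.2 -1.4]
 [-0.3 -0.2]
 [ 1.6  0.6]
 [ 0.   0. ]
 [-1.2 -0.4]
 [-0.8  0.3]
 [ 0.6  1.4]
 [ 1.3 -0.4]]
floor [ 470.9499898  -411.54470547   14.        ]
t 11.45 pos [ 433.4 -121.1  142.1] rot [-1.7991e+02 -4.0000e-02  9.5750e+01] w 85.0 q7 -0.08
(np.float64(448.3003351345467), np.float64(-286.06623664448307), 143, np.float64(5.167788667913165)) [-16.56  -0.16  -0.1 ] [-1.000e-01  4.000e-02  9.058e+01]
(np.float64(448.3003351345467), np.float64(-286.06623664448307), 60, np.float64(5.167788667913165)) [-16.57  -0.15   8.2 ] [-1.000e-01  4.000e-02  9.058e+01]
(np.float64(448.3003351345467), np.float64(-286.06623664448307), 5, np.float64(5.167788667913165)) [-16.57  -0.14  13.7 ] [-1.000e-01  4.000e-02  9.058e+01]
```

Call:
{"method": "jog_arm", "body": {"increments": [8.5,-16.6,-0.2,0,0,0,90.4,8.5,-16.6,-0.2,0,0,0,90.4,8.5,-16.6,-0.2,0,0,0,90.4,8.5,-16.6,-0.2,0,0,0,90.4,8.5,-16.6,-0.2,0,0,0,90.4,8.5,-16.6,-0.2,0,0,0,90.4,8.5,-16.6,-0.2,0,0,0,90.4,8.5,-16.6,-0.2,0,0,0,90.4,8.5,-16.6,-0.2,0,0,0,90.4,8.5,-16.6,-0.2,0,0,0,90.4,8.5,-16.6,-0.2,0,0,0,90.4,8.5,-16.6,-0.2,0,0,0,90.4,8.5,-16.6,-0.2,0,0,0,90.4,8.5,-16.6,-0.2,0,0,0,90.4]}}

```text
clock: 12.85
eef_pos: [447.4, -286.9, 141.7]
tool_rot: [-3.14, 0.002, 0.093]
force: [-0.2, -0.1, 0.7]
width: 84.8
gripper_force: 0.0
```

```bash
python3 -c "
from h import *
plan((448.3,-286.1,60,5.5),(448.3,-286.1,5,5.5))"
```

```text
t 12.85 pos [ 447.4 -286.9  141.7] rot [-1.7993e+02  1.0000e-01  5.3200e+00] w 84.8 q7 -0.92
(448.3, -286.1, 60, 5.5) [ 0.11 -0.06  8.17] [-0.07  0.1  -0.18]
(448.3, -286.1, 5, 5.5) [ 0.12 -0.06 13.67] [-0.07  0.1  -0.18]
```

Call:
{"method": "jog_arm", "body": {"increments": [8.5,0.1,-0.1,4,0,0.1,0,8.5,0.1,-0.1,8,0,0.1,0,8.5,0.1,-0.1,12,0,0.1,0,8.5,0.1,-0.1,13.9,0,0.1,0,8.5,0.1,-0.1,13.9,0,0.1,0,5.5,0.1,-0.1,13.9,0,0.1,0,5.5,0.1,-0.1,13.9,0,0.1,0,5.5,0.1,-0.1,13.9,0,0.1,0,5.5,0.1,-0.1,13.9,0,0.1,0,5.5,0.1,-0.1,13.9,0,0.1,0]}}

```text
clock: 13.85
eef_pos: [449.4, -285.6, 4.6]
tool_rot: [3.141, -0.003, 0.093]
force: [-0.5, -0.4, 7.0]
width: 58.4
gripper_force: 66.2
```

Call:
{"method": "jog_arm", "body": {"increments": [5.5,0,0,-1,0,0,0,5.5,0,0,-4,0,0,0,5.5,0,0,-8,0,0,0,5.5,0,0,-8.5,0,0,0,5.5,0,0,-8.5,0,0,0]}}

```text
clock: 14.35
eef_pos: [449.4, -285.5, 89.7]
tool_rot: [3.141, -0.003, 0.093]
force: [0.1, 0.0, -1.8]
width: 58.9
gripper_force: 65.4
```

```bash
python3 -c "
from h import *
plan((471.8,-410.5,90,6),(471.8,-410.5,22,6))"
```

```text
t 14.35 pos [ 449.4 -285.5   89.7] rot [179.95  -0.19   5.32] w 58.9 q7 -0.92
(471.8, -410.5, 90, 6) [ 1.08 12.65 -0.02] [ 0.05 -0.19 -0.68]
(471.8, -410.5, 22, 6) [ 1.05 12.65  6.78] [ 0.05 -0.19 -0.68]
```

Call:
{"method": "jog_arm", "body": {"increments": [5.5,0.4,4,0,0,-0.2,-0.7,5.5,0.8,8,0,0,-0.2,-0.7,5.5,1.1,12,0,0,-0.2,-0.7,5.5,1.1,12.6,0,0,-0.2,-0.7,5.5,1.1,12.6,0,0,-0.2,-0.7,5.5,1.1,12.6,1,0,-0.2,-0.7,5.5,1.1,12.6,2,0,-0.2,-0.7,5.5,1.1,12.6,2.5,0,-0.2,-0.7,5.5,1.1,12.6,2.5,0,-0.2,-0.7]}}

```text
clock: 15.25
eef_pos: [470.5, -407.7, 61.2]
tool_rot: [-3.138, 0.005, 0.106]
force: [-0.6, -0.5, -1.7]
width: 58.6
gripper_force: 65.4
```

```bash
python3 - <<'E'
from h import *
import cv2
a=ctrl.get_image("scene")[:,:,::-1];b=ctrl.get_image("top")[:,:,::-1]
f=lambda im,x,y,w,h,k:cv2.resize(im[y:y+h,x:x+w],None,fx=k,fy=k,interpolation=cv2.INTER_CUBIC)
cv2.imwrite("pics/p8.png",cv2.convertScaleAbs(np.hstack([f(a,320,260,80,100,5),f(b,405,220,80,100,5)]),alpha=1.4))
plan((471.8,-410.5,22,6))
E
```

```text
t 15.35 pos [ 471.1 -408.9   62.5] rot [-179.91    0.2     6.05] w 58.9 q7 -0.78
(471.8, -410.5, 22, 6) [0.07 0.18 4.05] [-0.09  0.2   0.05]
```

View pics/p8.png

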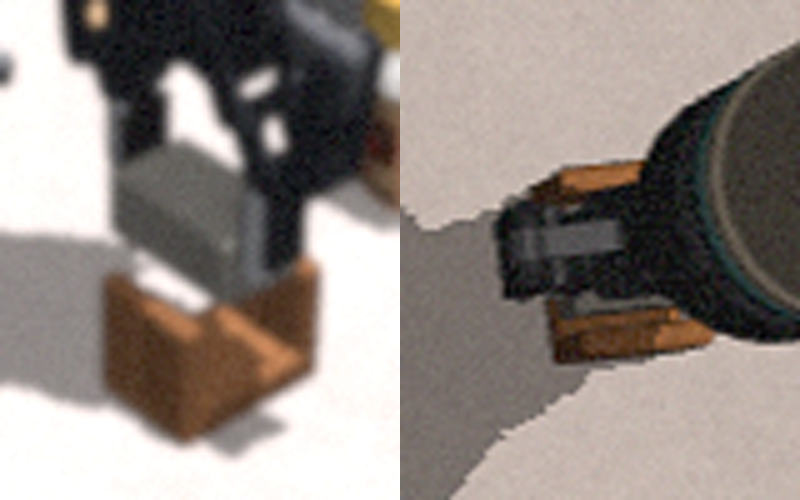

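Stone hangs level between the cheeks, so I lower it.

Call:
{"method": "jog_arm", "body": {"increments": [5.5,0.1,0.1,1,0,0.1,0,5.5,0.1,0.1,2,0,0.1,0,5.5,0.1,0.1,3,0,0.1,0,5.5,0.1,0.1,3.8,0,0.1,0,5.5,0.1,0.1,4,0,0.1,0,5.5,0.1,0.1,4,0,0.1,0,5.5,0.1,0.1,4,0,0.1,0]}}

```text
clock: 16.05
eef_pos: [472.1, -410.5, 22.8]
tool_rot: [-3.141, 0.001, 0.105]
force: [0.5, 0.3, -1.2]
width: 58.6
gripper_force: 65.4
```

```bash
python3 -c "
from h import *
plan((471.8,-410.5,19,6))"
```

```text
t 16.05 pos [ 472.1 -410.5   22.8] rot [-1.7995e+02  7.0000e-02  6.0000e+00] w 58.6 q7 -0.78
(471.8, -410.5, 19, 6) [-0.03 -0.    0.38] [-0.05  0.07  0.  ]
```

Call:
{"method": "jog_arm", "body": {"increments": [5.5,0,0,0.1,0,0,0,5.5,0,0,0.2,0,0,0,5.5,0,0,0.3,0,0,0,5.5,0,0,0.3,0,0,0]}}

```text
clock: 16.45
eef_pos: [471.9, -410.2, 19.6]
tool_rot: [-3.14, 0.002, 0.105]
force: [-1.7, 0.1, -1.6]
width: 58.5
gripper_force: 65.4
```

Call:
{"method": "jog_arm", "body": {"increments": [5.5,0,0,0.1,0,0,0,5.5,0,0,0.1,0,0,0]}}

```text
clock: 16.65
eef_pos: [472.0, -410.3, 18.7]
tool_rot: [-3.14, 0.001, 0.105]
force: [0.3, 0.3, -1.2]
width: 58.5
gripper_force: 65.4
```

Call:
{"method": "jog_arm", "body": {"increments": [5.5,0,0,0.1,0,0,0,5.5,0,0,0.1,0,0,0]}}

```text
clock: 16.85
eef_pos: [472.0, -410.3, 18.6]
tool_rot: [-3.141, 0.001, 0.105]
force: [-2.8, 3.0, 5.4]
width: 58.7
gripper_force: 66.2
```

Contact, so I open gently, rise, and move aside.

Call:
{"method": "jog_arm", "body": {"increments": [6.3,0,0,0,0,0,0,7.5,0,0,0,0,0,0,8.5,0,0,0,0,0,0,8.5,0,0,0,0,0,0,8.5,0,0,-2,0,0,0,8.5,0,0,-6,0,0,0,8.5,0,0,-11,0,0,0,8.5,0,0,-16,0,0,0,8.5,-3,5,-16,0,0,0,8.5,-6,10,-16,0,0,0,8.5,-9,15,-16,0,0,0,8.5,-12,19,-16,0,0,0,8.5,-12,19,-16,0,0,0]}}

```text
clock: 18.15
eef_pos: [367.6, -616.9, 177.4]
tool_rot: [3.14, 0.005, 0.099]
force: [0.4, -0.9, 0.3]
width: 85.0
gripper_force: 0.0
```

```bash
python3 - <<'E'
from h import *
import cv2
a=ctrl.get_image("scene")[:,:,::-1];b=ctrl.get_image("top")[:,:,::-1]
f=lambda im,x,y,w,h,k:cv2.resize(im[y:y+h,x:x+w],None,fx=k,fy=k,interpolation=cv2.INTER_CUBIC)
o=np.zeros((600,800,3),np.uint8)
o[:360,:480]=f(b,420,235,80,60,6)
o[360:,:]=f(b,200,230,200,60,4)
o[:360,480:]=f(a,250,200,160,180,2)
cv2.imwrite("pics/p9.png",cv2.convertScaleAbs(o,alpha=1.4))
E
```

View pics/p9.png

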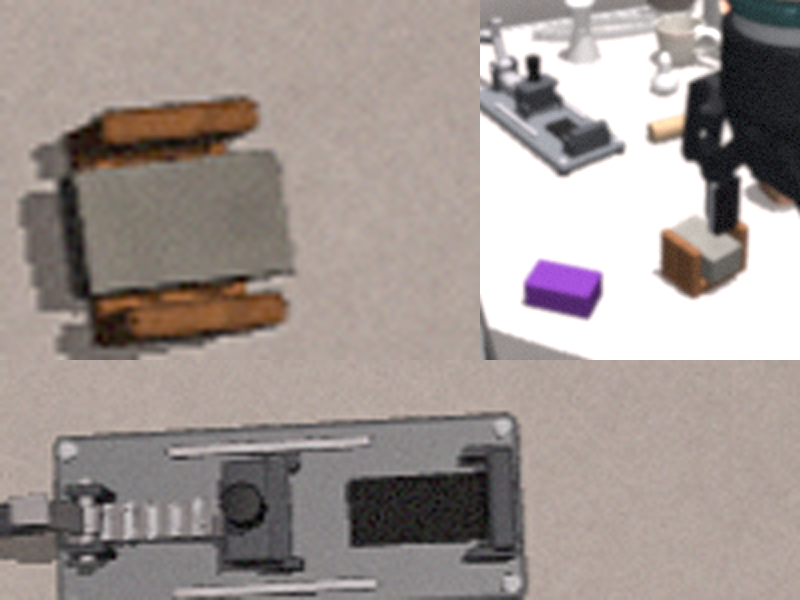

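```bash
python3 - <<'E'
from h import *
p=lambda L:np.array(L)/6+[420,235]
W=unproj("top",p([(78,178),(275,150),(293,271),(92,293)]),40)
so,st,e,_=fit([(18,30),(18,-30),(-18,-30),(-18,30)],W);print("stone",so,np.degrees(st),e.round(1))
W=unproj("top",p([(102,115),(255,97),(258,125),(104,145),(130,302),(285,290),(287,318),(133,332)]),50)
ro,rt,e,R=fit([(33,23),(33,-23),(23,-23),(23,23),(-23,23),(-23,-23),(-33,-23),(-33,23)],W);print("rest",ro,np.degrees(rt),e.round(1),R.T@(so-ro))
k=unproj("top",np.array([[200+243/4,230+(505-360)/4]]),82);print("knob",(k[:,:2]-o)@CR)
E
```

```text
stone [ 470.44889159 -410.29714542] 6.575957029416206 [[-1.4 -1.5]
 [-0.2  0.5]
 [ 0.5  1.1]
 [ 1.1 -0.2]]
rest [ 471.75797782 -410.47398627] 6.008359787813604 [[-1.6 -1. ]
 [-1.3  0.4]
 [ 0.6  1. ]
 [-0.3 -0.2]
 [ 0.5 -1.1]
 [-1.   0.3]
 [ 1.   1.2]
 [ 2.  -0.5]] [-1.28338437  0.31289613]
knob [[-0.09061817 13.94633852]]
```

The stone is centred in the rest to about 0.3 mm along it, the knob has travelled 29.5 mm (the stop), and the pawl is flipped.

```bash
python3 -c "
from cell import ctrl
print(ctrl.finish_job())"
```

```text
the job is handed in; nothing more can be done
None
```

The job is handed in at about 18 s on the robot clock: pawl flipped over, jaw back at its stop (about 29.5 mm measured), and the stone, after being set down on the worktop and regripped by its short ends, lies in the rest within about 0.3 mm of centred end to end.

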